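# Fill the sleeve carrier and hold it up level for blow-off

### The job

On the carrier one spigot is still bare: take the loose white sleeve that matches the three already loaded from the side tray and push it down over the bare spigot until it sits fully home on the plate, without dropping it, and let go of it. Then grip the carrier by its T-handle, lift it, level, about 10 cm above its tray with all four sleeves on it, and hold it there over the tray, still and level, ready for the air gun: finish while holding it, do not put it down. Leave the other things on the bench where they are.

Things in the scene. Friction and masses are not known exactly. Their poses are not given: they have to be found in the camera images.
- carrier: Loose carrier on the tray floor: dark anodised aluminium plate 132 x 132 x 6 mm on 6 mm feet, four steel spigots and a T-handle on a central stem; 0.6 kg filled, give or take 0.1. Origin: centre of its underside; z up, x along the T-handle's bar, y across. Plate top 12 mm above the origin. Spigots at x, y = +-42 mm, the bare one at (+42, +42). Any yaw.
- handle (a point): Centre of the T-handle's bar, 86 mm above the carrier's underside on its middle axis. Black plastic bar 56 mm long (carrier x), 14 mm thick (carrier y, the way to grip it), 18 mm tall; free space under it on both sides of the 16 mm stem.
- bare_spigot (a point): Foot of the bare spigot: on its axis, at the top face of the carrier's plate (seat of the sleeve), 12 mm above the carrier's underside. The spigot is a 16 mm steel pin 38 mm tall, straight for 28 mm and then tapering to 7 mm at the tip. Axes as the carrier's.
- spigot_a (a point): Foot of one of the three filled spigots: on its axis, at the top face of the carrier's plate. Axes as the carrier's.
- spigot_b (a point): Foot of one of the three filled spigots: on its axis, at the top face of the carrier's plate. Axes as the carrier's.
- spigot_c (a point): Foot of one of the three filled spigots: on its axis, at the top face of the carrier's plate. Axes as the carrier's.
- sleeve: The loose white ceramic sleeve, standing upright in the side tray: plain tube 34 mm outside, 19 mm bore right through, 50 mm tall, about 0.06 kg. Origin: centre of its underside; z along its axis. Same both ways up.
- sleeve_a: One of the three white ceramic sleeves already on the carrier, the same as sleeve (34 mm outside, 19 mm bore, 50 mm tall), standing down on the plate over its spigot. Origin: centre of its underside.
- sleeve_b: One of the three white ceramic sleeves already on the carrier, the same as sleeve (34 mm outside, 19 mm bore, 50 mm tall), standing down on the plate over its spigot. Origin: centre of its underside.
- sleeve_c: One of the three white ceramic sleeves already on the carrier, the same as sleeve (34 mm outside, 19 mm bore, 50 mm tall), standing down on the plate over its spigot. Origin: centre of its underside.
- tray: Aluminium tray under the carrier, fixed to the bench, 290 mm (x) by 270 mm (y), rim 23 mm tall, floor 3 mm thick. Origin: centre of its underside on the table.
- side_tray: Smaller aluminium tray, fixed, 240 x 200 mm, rim 23 mm tall, floor 3 mm thick; in it stand, in any order, the sleeve, the collar and the slim tube, about 10 cm apart. Origin: centre of its underside.
- collar: Bystander in the side tray: short white ceramic collar, 34 mm outside, only 20 mm tall. Origin: centre of its underside.
- slim_tube: Bystander in the side tray: slim white ceramic tube, 25 mm outside, 14 mm bore (too tight for the spigot), 60 mm tall. Origin: centre of its underside.
- tub: Bystander: round clear tub with a white lid, 80 mm across, 58 mm tall, on the bench to the right of the side tray. Origin: centre of its underside.
- cup: Bystander: paper cup, 72 mm across, 85 mm tall, on the bench to the left of the carrier's tray. Origin: centre of its underside.
- hex_key: Bystander: steel hex key, long arm 110 mm, short arm 32 mm, lying on the bench to the right of the side tray. Origin: middle of the long arm, underside.
- bottle: Bystander: white plastic bottle, 50 mm across, 120 mm tall, beyond the side tray. Origin: centre of its underside.
- tweezers: Bystander: steel tweezers 130 mm long lying on the bench to the left of the carrier's tray. Origin: centre of its underside.

How it is judged:
By the outcome, as a careful person would: the job done as asked, in the order asked, and still so for the second after the job is handed in, while the arm keeps its last pose, push and grip.
It also fails if it takes over 48 s, if anything falls off the work surface, if the arm or the gripper's body presses on something with over 40 N, if the wrist force passes 120 N, or if a joint passes its speed limit or range.

### The arm

A 6-joint arm with a two-finger parallel gripper is mounted at the origin on the work surface. World frame = base frame: x ahead of the robot, y to its left, z up, the work surface at z = 0. Lengths are in m, angles in degrees, forces in N, time in s.
With the tool pointing down it reaches from about 0.4 to 0.925 m from the base axis. Payload 3.4 kg.
Tool frame: the origin (TCP) lies between the finger pads, 19 mm behind the fingertips; this is the grasp point; z points along the fingers, y is the line along which they close (so a half turn about z gives the same grasp; the last joint's range is limited). The gripper opens to 85 mm and grips with 20 to 120 N. Pads are 22 mm wide; open, the fingers measure 114 mm over their backs; the gripper's body (76 mm by 85 mm) begins 54 mm behind the grasp point. The pads swing forward as they close: fully open they stand 13 mm farther back than shut.
Start: joints at [71.648, 17.578, 86.31, -0, 76.112, -4.211], TCP at [0.14, 0.558, 0.25] pointing down, gripper open.
Joint ranges: [-179.03, 179.03], [-60, 130.46], [8.19, 133.38], [-81.62, 261.62], [5.75, 156.47], [-153.77, 153.77]. Speed limits (degrees/s): [147.25, 147.25, 180, 180, 180, 180].

### API

Orientations are given as [roll, pitch, yaw] about the fixed x, y, z axes, in that order (R = Rz(yaw) Ry(pitch) Rx(roll)).
In Python, from workcell import r gives the robot as it stands.
- The arm moves only by the tool step_hand, called after ">>>" by a JSON object that holds its "fn" and its "kwargs". Schema: {"type":"object","properties":{"moves":{"type":"array","items":{"type":"array","prefixItems":[{"type":"number"},{"type":"array","items":{"type":"number"},"minItems":3,"maxItems":3},{"type":"number"}],"minItems":3,"maxItems":3},"minItems":1,"maxItems":20},"clamp_n":{"type":"number"},"only":{"type":"string"},"quiet":{"type":"boolean"},"lines":{"type":"string"}},"required":["moves"],"additionalProperties":false}. moves is a list of rows, 1 to 20 of them, each written [opening, [dx, dy, dz], turn]: the finger opening in m, then dx, dy, dz in fractions of the full range, 1 being 0.5 m, then a turn about the tool's z in a scale on which 1.0 is pi rad; each row shifts and turns the commanded pose from where the row before left it, along the tool's axes as they then stand; what a row does not reach is not made up. A row lasts 1/12 s, in which the tool goes at most 0.0417 m and 7.16 degrees, less where a joint would pass 70% of its speed; a pose out of reach is approached as far as the arm can. The fingers move at their own pace and stop on an object; clamp_n is the grip in N (left out, the last holds). Time passes only in rows, so rows that do not move let the fingers close. The tool returns the time, the measured TCP pose, the force, the opening and the grip force at its end. only (a regular expression) keeps the lines of the reply that match it, lines (a string "A,B") keeps lines A to B, and quiet returns only ok. No shift or turn number may pass 1 either way. Input that does not fit is refused with a message, and nothing moves.
- r.read_state(): the state, without advancing time (a new reading comes with each control period).
- r.camera(name): name is "scene" or "top" or "wrist"; returns the picture (480x640x3 uint8, red, green, blue); there is no depth.
- r.camera_model(name): a dict with "K" (3x3 intrinsics, pixels), "rvec" (rotation vector, rad) and "tvec" (3), from world to camera coordinates, as OpenCV has them; the wrist camera has in their place "mount" (4x4, takes a point from camera to tool coordinates, whose origin is the TCP and whose axes are the flange's). Camera axes: x right, y down, z forward; pixel columns grow to the right and rows downward; lengths in m; the calibration is good to about 2 mm. A picture is of the moment at which its call begins: read the wrist's pose just before it. camera_model takes no time and is no camera call.
- r.job_done(): hands the job in; it is judged then, once.
The state is a dict: "clock": time; "q": joint angles; "qd": joint speeds; "joint_torque": joint torques, N m; "position": TCP position; "orientation": TCP orientation; "force": force on the tool from outside, world axes, zero at the start; "moment": the same for the moment, N m; "finger_gap": finger opening in m; "finger_force": force on a finger pad.
Only numpy, scipy, OpenCV 4.12 (cv2) and the standard library are available. Lean on these libraries where they do the work, as an engineer would, in place of code of your own. Each camera call takes 0.05 s, during which the arm holds its last target. There are 200 camera calls.

## Working session

There is one attempt and no reset: what is moved stays moved. The work goes in short steps, Python scripts to look and compute and a tool call to move; the robot and the scene stay as the last step left them, time stands still between calls to the robot, and variables do not carry over. Pictures are saved under pics/ and viewed, at most 12 in all, crops included, and the job is handed in when it is done.

```bash
ls; mkdir -p pics
```

Run:
```python
from workcell import r
import cv2
for n in("scene","top"):
    cv2.imwrite(f"pics/{n}0.png",cv2.cvtColor(r.camera(n),cv2.COLOR_RGB2BGR))
    m=r.camera_model(n);print(n,m)
print(r.camera_model("wrist"));s=r.read_state();print(s)
```

```text
pics
workcell.py
scene {'K': array([[439.43729161,   0.        , 320.16072804],
       [  0.        , 439.43729161, 236.2697582 ],
       [  0.        ,   0.        ,   1.        ]]), 'rvec': array([ 2.14815476,  0.78020228, -0.36068645]), 'tvec': array([-0.43778109, -0.18694339,  1.2814264 ])}
top {'K': array([[576.17720986,   0.        , 321.30509999],
       [  0.        , 576.17720986, 236.45992244],
       [  0.        ,   0.        ,   1.        ]]), 'rvec': array([ 2.12001235, -2.18424138,  0.16586521]), 'tvec': array([0.01112509, 0.58419917, 1.20463904])}
{'K': array([[359.96899741,   0.        , 319.73909338],
       [  0.        , 359.96899741, 235.40301262],
       [  0.        ,   0.        ,   1.        ]]), 'mount': array([[-8.07089374e-04, -9.44974887e-01, -3.27141884e-01,
         8.63325155e-02],
       [ 9.99999441e-01, -5.39178715e-04, -9.09631549e-04,
        -1.47421922e-03],
       [ 6.83191030e-04, -3.27142435e-01,  9.44974794e-01,
        -1.22676260e-01],
       [ 0.00000000e+00,  0.00000000e+00,  0.00000000e+00,
         1.00000000e+00]])}
{'clock': 0.1, 'q': array([ 7.16482597e+01,  1.76184644e+01,  8.63742078e+01, -2.02790334e-03,
        7.61106950e+01, -4.21117135e+00]), 'qd': array([-0.00273714, -0.08341045, -0.10950856, -0.04908196, -0.0641011 ,
       -0.08034334]), 'joint_torque': array([ 1.30030276e-03, -4.58525455e+01, -2.52606797e+01, -2.80965814e-04,
        5.55600738e-03, -1.33794390e-05]), 'position': array([0.14032836, 0.55702566, 0.24918268]), 'orientation': array([-1.79896767e+02, -5.62810589e-03,  1.65859915e+02]), 'force': array([-0.20301016, -0.19228122,  0.09361074]), 'moment': array([0.03940766, 0.03759942, 0.0454714 ]), 'finger_force': 0.0, 'finger_gap': 0.08528217806398151}
```

View pics/top0.png

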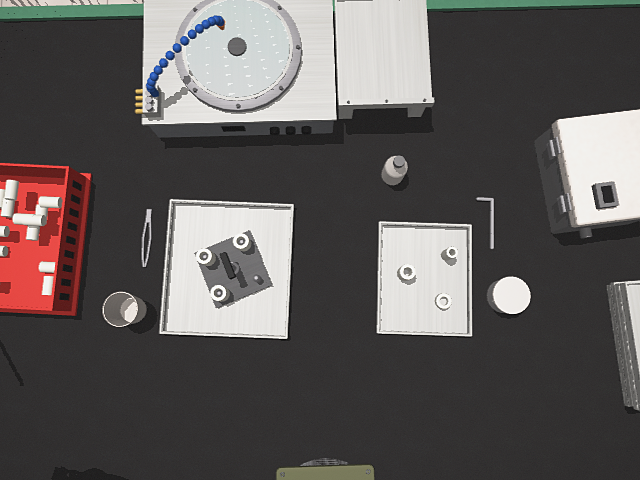

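View pics/scene0.png

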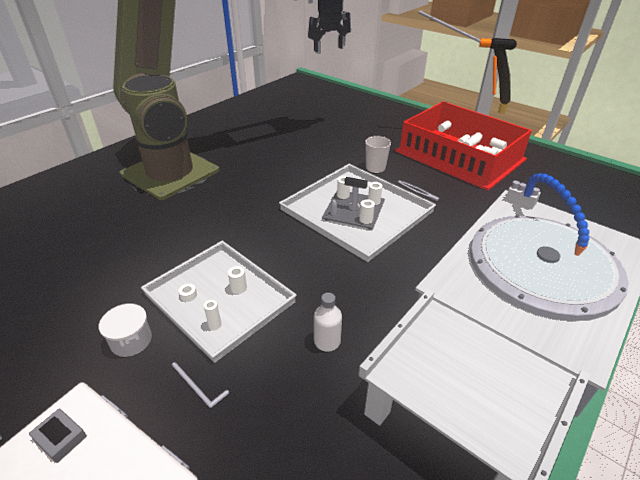

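The top view shows the carrier with sleeves at about (205,257), (241,241) and (218,293), and the bare spigot at (258,280). In the side tray the 34 mm sleeve is at (407,272), the collar at (444,302) and the slim tube at (451,253). The scene view agrees: sleeve (237,280), slim tube (212,315), collar (188,292).

Create h.py:
```python
from workcell import r
import numpy as np, cv2
from scipy.spatial.transform import Rotation as R
def pose():
    s=r.read_state(); return R.from_euler('xyz',s['orientation'],degrees=True).as_matrix(),np.array(s['position'])
def cam(n,Rt=None,p=None):
    m=r.camera_model(n)
    if n=='wrist':
        M=np.array(m['mount']); return m['K'],Rt@M[:3,:3],p+Rt@M[:3,3]
    W=cv2.Rodrigues(m['rvec'])[0]; return m['K'],W.T,-W.T@m['tvec']
def cast(c,uv,z):
    K,Rc,o=c; d=Rc@np.linalg.solve(K,np.array([uv[0],uv[1],1.])); return o+d*(z-o[2])/d[2]
def proj(c,P):
    K,Rc,o=c; q=K@(Rc.T@(np.array(P)-o)); return q[:2]/q[2]
def snap(n,f):
    Rt,p=pose(); im=cv2.cvtColor(r.camera(n),cv2.COLOR_RGB2BGR); cv2.imwrite(f'pics/{f}.png',im); return im,cam(n,Rt,p)
```

Run:
```python
from h import *
c=cam('top'); print(c[2])
for n,uv,z in[('sleeve',(407,272),.053),('slim',(451,253),.063),('collar',(444,302),.023),('a',(205,257),.065),('b',(241,241),.065),('c',(218,293),.065),('bare tip',(258,280),.053)]:
    print(n,cast(c,uv,z).round(4))
c2=cam('scene'); print(proj(c2,cast(c,(407,272),.053)))
Rt,p=pose();print(Rt.round(3))
```

```text
[0.40705798 0.01001797 1.27544937]
sleeve [ 0.501  -0.1861  0.053 ]
slim [ 0.5378 -0.28    0.063 ]
collar [ 0.4359 -0.2677  0.023 ]
a [0.5444 0.2404 0.065 ]
b [0.5762 0.1643 0.065 ]
c [0.4679 0.2134 0.065 ]
bare tip [0.4934 0.1307 0.053 ]
[235.59984485 269.79769844]
[[-0.97   0.244 -0.001]
 [ 0.244  0.97  -0.002]
 [ 0.    -0.002 -1.   ]]
```

The manual's scale: shifts go in shares of 0.5 m and turns go in shares of pi rad. Converting my numbers, 7 degrees / 180 = 0.0389.

>>> {"fn": "step_hand", "kwargs": {"moves": [[0.085, [0, 0, 0], 0.0389], [0.085, [0, 0, 0], 0.0389], [0.085, [0, 0, 0], 0.0389], [0.085, [0, 0, 0], 0.0389], [0.085, [0, 0, 0], 0.0389], [0.085, [0, 0, 0], 0.0389], [0.085, [0, 0, 0], 0.0389], [0.085, [0, 0, 0], 0.0389]], "clamp_n": 30}}

```text
clock: 0.77
position: [0.1403, 0.5572, 0.2494]
orientation: [-180.0, 0.1, 109.5]
force: [-0.2, 0.1, -0.0]
finger_gap: 0.0848
finger_force: 0.0
```

>>> {"fn": "step_hand", "kwargs": {"moves": [[0.085, [-0.068, 0.034, 0], 0], [0.085, [-0.068, 0.034, 0], 0], [0.085, [-0.068, 0.034, 0], 0], [0.085, [-0.068, 0.034, 0], 0], [0.085, [-0.068, 0.034, 0], 0], [0.085, [-0.068, 0.034, 0], 0], [0.085, [-0.068, 0.034, 0], 0], [0.085, [-0.068, 0.034, 0], 0], [0.085, [-0.068, 0.034, 0], 0], [0.085, [-0.068, 0.034, 0], 0], [0.085, [-0.068, 0.034, 0], 0], [0.085, [-0.068, 0.034, 0], 0], [0.085, [-0.068, 0.034, 0], 0], [0.085, [-0.068, 0.034, 0], 0], [0.085, [0, 0, 0], 0], [0.085, [0, 0, 0], 0]]}}

```text
clock: 2.1
position: [0.5272, 0.1891, 0.2493]
orientation: [-179.9, -0.0, 109.6]
force: [0.4, 0.7, 0.7]
finger_gap: 0.0856
finger_force: 0.0
```

Run:
```python
from h import *
im,c=snap('wrist','w1'); print(c[2])
for n,P in dict(a=(.5444,.2404,.065),b=(.5762,.1643,.065),c=(.4679,.2134,.065),bare=(.4997,.1373,.053),han=(.522,.189,.098)).items(): print(n,proj(c,P).round())
```

```text
[0.4968695  0.26781944 0.37197169]
a [363. 163.]
b [364. 254.]
c [267. 163.]
bare [277. 249.]
han [317. 221.]
```

View pics/w1.png

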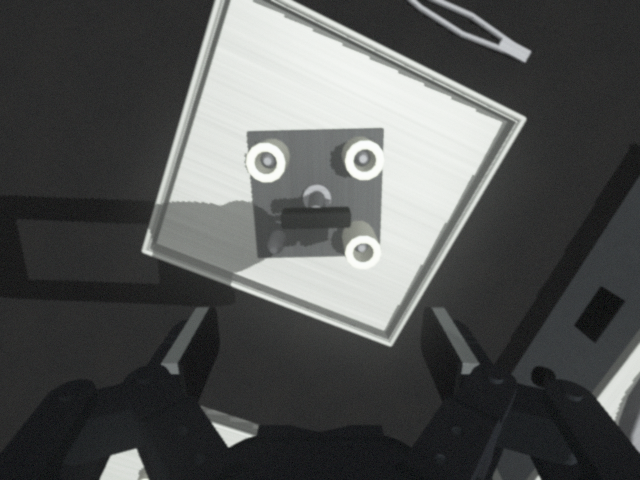

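The wrist view shows the three ring tops at (363,159), (265,161) and (362,251). The handle bar is at (316,217) and the bare spigot tip at about (276,240).

Add to h.py:
```python
def ring(im,uv,thr,w=28):
    x,y=map(int,uv); g=im[y-w:y+w,x-w:x+w].min(2); m=(g>=thr).astype('uint8')
    cs=cv2.findContours(m,cv2.RETR_EXTERNAL,cv2.CHAIN_APPROX_NONE)[0]; k=max(cs,key=len)
    e=cv2.fitEllipse(cv2.convexHull(k)); return np.array(e[0])+[x-w,y-w],e[1]
```

Run:
```python
from h import *
im=cv2.imread('pics/w1.png'); c=cam('wrist',*pose())
g=im.min(2); print(g[251,335:392],g[159,335:392])
P={}
for n,uv in dict(a=(363,159),b=(362,251),c=(265,161)).items():
    for t in(235,248):
        e=ring(im,uv,t); P[n]=cast(c,e[0],.065); print(n,t,e,P[n].round(4))
a,b,d=P['a'],P['b'],P['c']; print([np.linalg.norm(v) for v in(b-a,d-a,b-d)])
m=(b+d)/2; print('centre',m,'bare',2*m-a,'xyaw',np.degrees(np.arctan2(*(d-a)[1::-1])),'yyaw',np.degrees(np.arctan2(*(b-a)[1::-1])))
```

```text
[103  91  85  85  79  81  81  81  89 125 196 235 246 247 248 248 247 233
 192 157 149 132 126 125 140 160 169 166 159 145 130 129 127 127 126 123
 123 137 196 234 246 248 249 248 247 242 232 227 227 225 227 228 227 227
 226 227 226] [ 78  77  76  76  73  80  85  98 111 144 202 237 248 250 250 250 250 243
 209 139 104  95 103 121 158 188 197 199 200 202 196 181 149 120 108 111
 119 116 121 122 153 217 242 248 250 250 250 249 246 237 235 235 233 234
 233 233 232]
a 235 (array([365.20419502, 159.6977253 ]), (37.279937744140625, 39.333396911621094)) [0.5438 0.2447 0.065 ]
a 248 (array([364.64129639, 159.25113678]), (34.65726852416992, 36.51435852050781)) [0.5432 0.2449 0.065 ]
b 235 (array([363.27536201, 252.42707443]), (32.353458404541016, 35.17273712158203)) [0.5737 0.1663 0.065 ]
b 248 (array([363.28017807, 251.70478249]), (29.50147819519043, 31.441116333007812)) [0.5734 0.167  0.065 ]
c 235 (array([265.31882477, 162.01860809]), (36.713233947753906, 38.3144416809082)) [0.4652 0.2145 0.065 ]
c 248 (array([265.53984833, 161.61223984]), (34.53843307495117, 35.70756912231445)) [0.4653 0.2149 0.065 ]
[np.float64(0.08358898983400695), np.float64(0.08346910569132317), np.float64(0.1182456014565029)]
centre [0.51935095 0.19093893 0.065     ] bare [0.49550139 0.13696858 0.065     ] xyaw -158.93899169367407 yyaw -68.82479815718624
```

To row units: -0.036 m / 0.5 = -0.072, -0.017 m / 0.5 = -0.034, -1.4 degrees / 180 = -0.0078.

>>> {"fn": "step_hand", "kwargs": {"moves": [[0.085, [-0.072, -0.034, 0], 0], [0.085, [-0.072, -0.034, 0], 0], [0.085, [-0.072, -0.034, 0], 0], [0.085, [-0.072, -0.034, 0], 0], [0.085, [-0.072, -0.034, 0], 0], [0.085, [-0.072, -0.034, 0], 0], [0.085, [-0.072, -0.034, 0], 0], [0.085, [-0.072, -0.034, 0], 0], [0.085, [-0.072, -0.034, 0], 0], [0.085, [0, 0, 0], -0.0078], [0.085, [0, 0, 0], 0]]}}

```text
clock: 3.07
position: [0.4915, -0.1662, 0.2498]
orientation: [-180.0, -0.1, 111.2]
force: [0.1, 1.0, -0.5]
finger_gap: 0.0848
finger_force: 0.0
```

Run:
```python
from h import *
im,c=snap('wrist','w2'); 
for n,P in dict(s=(.501,-.186,.053),slim=(.538,-.28,.063),collar=(.436,-.268,.023)).items(): print(n,proj(c,P).round())
```

```text
s [324. 231.]
slim [325. 330.]
collar [239. 269.]
```

View pics/w2.png

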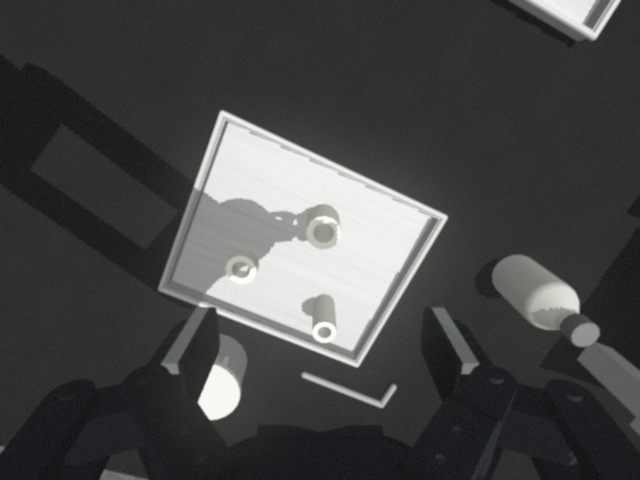

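The sleeve's top ring is at about (323,233), the slim tube at (324,331) and the collar at (241,269). I'll enlarge the sleeve to locate the bore.

Run:
```python
from h import *
im=cv2.imread('pics/w2.png'); c=cam('wrist',*pose())
k=cv2.resize(im[195:265,285:365],None,fx=8,fy=8,interpolation=cv2.INTER_CUBIC); cv2.imwrite('pics/k2.png',k)
print(im.min(2)[233,300:348]);print(im.min(2)[205:256,323])
print('TCP-axis pt',cast(c,(323,233),.053),proj(c,(.501,-.186,.003)))
```

```text
[150 151 151 152 152 150 166 180 180 183 179 182 172 152 139 135 140 140
 140 139 144 144 144 143 145 143 141 140 143 139 140 135 135 148 167 181
 192 225 247 251 247 238 236 236 235 234 236 236]
[156 156 155 152 155 154 154 154 152 154 175 225 249 249 233 225 233 219
 173 155 148 149 145 145 142 143 144 143 143 142 142 143 143 144 143 145
 149 160 178 184 182 179 182 188 213 229 233 232 229 230 231]
TCP-axis pt [ 0.50050805 -0.18686486  0.053     ] [323.38146791 217.45675944]
```

View pics/k2.png

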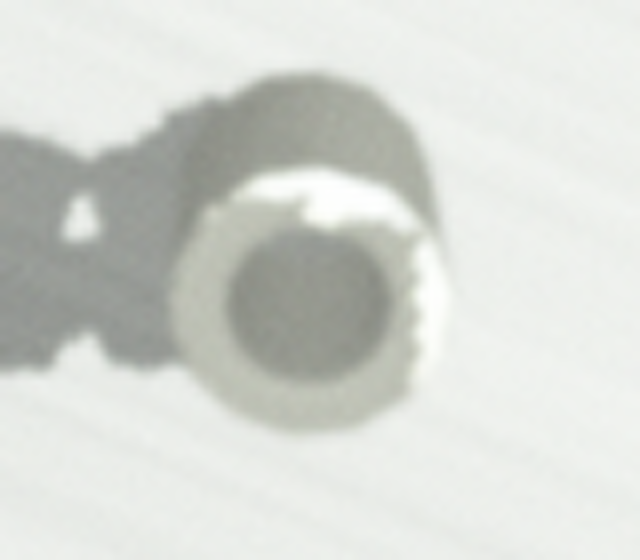

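To row units: 0.035 m / 0.5 = 0.07, 0.03 m / 0.5 = 0.06.

>>> {"fn": "step_hand", "kwargs": {"moves": [[0.065, [-0.022, 0.0016, 0.06], 0], [0.065, [-0.022, 0.0014, 0.06], 0], [0.065, [0, 0, 0.07], 0], [0.065, [0, 0, 0.07], 0], [0.065, [0, 0, 0], 0], [0.065, [0, 0, 0], 0]]}}

```text
clock: 3.62
position: [0.5001, -0.1829, 0.1187]
orientation: [-179.8, -0.3, 111.4]
force: [0.5, -0.8, -0.1]
finger_gap: 0.0649
finger_force: 0.0
```

Run:
```python
from h import *
Rt,p=pose(); print(Rt.T@(np.array([.5009,-.1862,.043])-p), p)
```

```text
[-0.00374553 -0.00019234  0.07566746] [ 0.50010515 -0.1828656   0.11868277]
```

To row units: 0.025 m / 0.5 = 0.05, -0.002 m / 0.5 = -0.004.

>>> {"fn": "step_hand", "kwargs": {"moves": [[0.065, [-0.004, 0, 0.05], 0], [0.065, [0, 0, 0.05], 0], [0.065, [0, 0, 0.05], 0], [0.065, [0, 0, 0], 0], [0.065, [0, 0, 0], 0], [0.065, [0, 0, 0], 0]]}}

```text
clock: 4.12
position: [0.5042, -0.1879, 0.0474]
orientation: [179.8, 0.2, 111.3]
force: [0.1, -0.1, 0.7]
finger_gap: 0.0654
finger_force: 0.0
```

>>> {"fn": "step_hand", "kwargs": {"moves": [[0.03, [0, 0, 0], 0], [0.03, [0, 0, 0], 0], [0.03, [0, 0, 0], 0], [0.03, [0, 0, 0], 0], [0.03, [0, 0, 0], 0], [0.03, [0, 0, 0], 0], [0.03, [0, 0, 0], 0], [0.03, [0, 0, 0], 0], [0.03, [0, 0, 0], 0]], "clamp_n": 35}}

```text
clock: 4.87
position: [0.5034, -0.1882, 0.0469]
orientation: [179.9, 0.1, 111.2]
force: [-1.6, 0.9, 8.0]
finger_gap: 0.0324
finger_force: 34.2
```

>>> {"fn": "step_hand", "kwargs": {"moves": [[0.03, [0, 0, 0], 0], [0.03, [0, 0, 0], 0]]}}

```text
clock: 5.03
position: [0.5034, -0.1882, 0.0469]
orientation: [179.9, 0.1, 111.2]
force: [-0.5, 0.2, 7.5]
finger_gap: 0.0326
finger_force: 34.2
```

To row units: 0.034 m / 0.5 = 0.068, 0.0122 m / 0.5 = 0.0244.

>>> {"fn": "step_hand", "kwargs": {"moves": [[0.03, [0, 0, -0.02], 0], [0.03, [0, 0, -0.05], 0], [0.03, [0, 0, -0.06], 0], [0.03, [0, 0, -0.06], 0], [0.03, [0, 0, -0.06], 0], [0.03, [0.034, 0.012, 0], 0], [0.03, [0.068, 0.0244, 0], 0], [0.03, [0.068, 0.0244, 0], 0], [0.03, [0.068, 0.0244, 0], 0], [0.03, [0.068, 0.0244, 0], 0], [0.03, [0.068, 0.0244, 0], 0], [0.03, [0.068, 0.0244, 0], 0], [0.03, [0.068, 0.0244, 0], 0], [0.03, [0.068, 0.0244, 0], 0], [0.03, [0.034, 0.012, 0], 0], [0.03, [0, 0, 0], 0], [0.03, [0, 0, 0], 0], [0.03, [0, 0, 0], 0]]}}

```text
clock: 6.53
position: [0.4933, 0.1365, 0.1704]
orientation: [180.0, 0.0, 111.3]
force: [0.5, 0.5, -0.6]
finger_gap: 0.0321
finger_force: 35.1
```

Run:
```python
from h import *
for i in range(6):
    print(pose()[1].round(4)); im,c=snap('wrist','w3')
print(proj(c,(.4955,.137,.053)),proj(c,(.4955,.137,.015)))
im,c=snap('top','t3'); im,c=snap('scene','s3')
```

```text
[0.4933 0.1365 0.1704]
[0.4934 0.1361 0.1703]
[0.4935 0.1359 0.1702]
[0.4935 0.1358 0.1702]
[0.4935 0.1359 0.1701]
[0.4936 0.136  0.1701]
[326.40998744 236.59072054] [325.63910508 220.96471336]
```

View pics/w3.png

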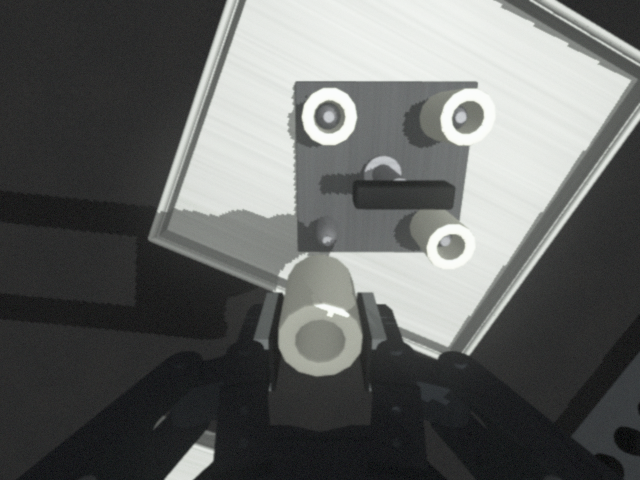

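The held sleeve's top is at about (319,338), upright between the pads. The bare spigot's tip is at about (326,238), where I predicted it, and the other rings are at (329,116), (467,116) and (446,245). Now I'll compute the fine offset.

Run:
```python
from h import *
im=cv2.imread('pics/w3.png'); Rt,p=pose(); c=cam('wrist',Rt,p)
P={}
for n,uv in dict(a=(467,116),b=(446,245),c=(329,116)).items():
    e=ring(im,uv,240,36); P[n]=cast(c,e[0],.065); print(n,e,P[n].round(4))
a,b,d=P['a'],P['b'],P['c']; m=(b+d)/2
print([np.linalg.norm(v).round(4) for v in(b-a,d-a,b-d)],'bare',2*m-a,'xyaw',np.degrees(np.arctan2(*(d-a)[1::-1])),'yyaw',np.degrees(np.arctan2(*(b-a)[1::-1])))
print('tip',cast(c,(326,238.5),.053))
k=cv2.resize(im[295:385,265:375],None,fx=5,fy=5,interpolation=cv2.INTER_CUBIC)
k2=cv2.resize(im[205:260,300:350],None,fx=5,fy=5,interpolation=cv2.INTER_CUBIC)
o=np.zeros((450,800,3),'uint8'); o[:,:550]=k; o[:275,550:]=k2; cv2.imwrite('pics/k3.png',o)
z=p[2]+.0061
for uv in((319,338),(320,338),(319,339)): print('sl',cast(c,uv,z))
print('tcp',p)
```

```text
a (array([468.26850128, 116.38826752]), (50.774879455566406, 57.77731704711914)) [0.5452 0.2433 0.065 ]
b (array([451.12057495, 246.26008224]), (42.18175506591797, 48.126686096191406)) [0.575  0.1654 0.065 ]
c (array([329.08571243, 115.77917099]), (52.14191436767578, 55.269100189208984)) [0.4671 0.2134 0.065 ]
[np.float64(0.0834), np.float64(0.0836), np.float64(0.1181)] bare [0.4969098  0.13554183 0.065     ] xyaw -159.094405676536 yyaw -69.06936542710844
tip [0.49575226 0.13606855 0.053     ]
sl [0.49014616 0.1379104  0.17610302]
sl [0.49050091 0.13804792 0.17610302]
sl [0.49030728 0.13749293 0.17610302]
tcp [0.49360396 0.13643656 0.17000302]
```

View pics/k3.png

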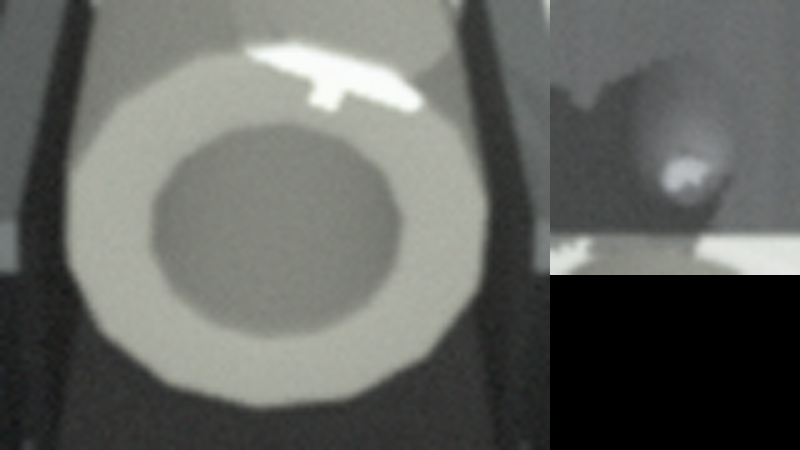

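To row units: 0.025 m / 0.5 = 0.05, 0.006 m / 0.5 = 0.012.

>>> {"fn": "step_hand", "kwargs": {"moves": [[0.03, [-0.0078, 0.0098, 0.04], 0], [0.03, [0, 0, 0.05], 0], [0.03, [0, 0, 0.03], 0], [0.03, [0, 0, 0.012], 0], [0.03, [0, 0, 0], 0], [0.03, [0, 0, 0], 0], [0.03, [0, 0, 0], 0]]}}

```text
clock: 7.52
position: [0.5004, 0.1354, 0.1049]
orientation: [179.9, 0.0, 111.3]
force: [-0.1, 0.5, -1.8]
finger_gap: 0.0321
finger_force: 35.1
```

Run:
```python
from h import *
im,c=snap('wrist','w4'); Rt,p=pose(); print(p)
z=p[2]+.0061
a=[proj(c,q) for q in((.5452,.2433,.065),(.575,.1654,.065),(.4671,.2134,.065),(p[0],p[1],z))]; print(np.round(a))
s,_=snap('scene','s4')
cv2.imwrite('pics/k4.png',np.hstack([im[:,120:560],cv2.resize(s[150:270,290:380],None,fx=4,fy=4,interpolation=cv2.INTER_CUBIC)]))
```

```text
[0.50048549 0.13543589 0.10510451]
[[515. 111.]
 [484. 286.]
 [319. 110.]
 [326. 344.]]
```

View pics/k4.png

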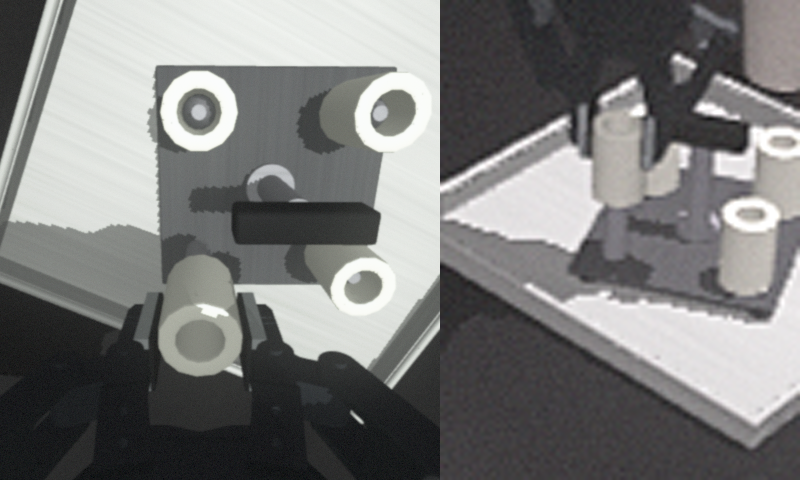

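Ring centres fall at (319,110), (514,111) and (483,286), exactly as predicted. The held sleeve's top is at (320,340), and in the scene crop it hangs right above the bare spigot.

Run:
```python
from h import *
im=cv2.imread('pics/w4.png');Rt,p=pose(); c=cam('wrist',Rt,p)
P={}
for n,uv in dict(a=(514,111),b=(483,286),c=(319,110)).items():
    e=ring(im,uv,243,44); P[n]=cast(c,e[0],.065); print(n,e[0],e[1],P[n].round(4))
a,b,d=P['a'],P['b'],P['c']; bare=b+d-a
print([np.linalg.norm(v).round(4) for v in(b-a,d-a,b-d)],bare)
sl=cast(c,(320.2,339.8),p[2]+.0061); print(sl,p,'tool delta',Rt.T@(bare-sl))
C=cam('scene')
for q in((sl[0],sl[1],.111),(sl[0],sl[1],.061),(bare[0],bare[1],.053),(bare[0],bare[1],.015)): u=proj(C,q); print((u-[290,150])*4+[440,0])
```

```text
a [513.51354599 111.24770355] (69.7238998413086, 82.43563079833984) [0.5451 0.243  0.065 ]
b [483.56316376 286.15442276] (53.70869064331055, 64.54639434814453) [0.5749 0.1652 0.065 ]
c [318.74048996 110.16657639] (73.40978240966797, 77.80970001220703) [0.4673 0.2132 0.065 ]
[np.float64(0.0833), np.float64(0.0833), np.float64(0.1179)] [0.49707599 0.13542284 0.065     ]
[0.49768744 0.13633217 0.11125573] [0.50044953 0.13544918 0.10515573] tool delta [-0.00060303 -0.00101187  0.04625371]
[615.33423348 118.94830148]
[613.25924186 188.45120558]
[611.24541678 199.47085238]
[609.7987883  249.15627289]
```

To row units: 0.008 m / 0.5 = 0.016, -0.001 m / 0.5 = -0.002.

>>> {"fn": "step_hand", "kwargs": {"moves": [[0.03, [-0.0012, -0.002, 0], 0], [0.03, [0, 0, 0.016], 0], [0.03, [0, 0, 0.016], 0], [0.03, [0, 0, 0.016], 0], [0.03, [0, 0, 0], 0], [0.03, [0, 0, 0], 0]]}}

```text
clock: 8.12
position: [0.4984, 0.1343, 0.0791]
orientation: [-179.9, -0.0, 111.3]
force: [-0.6, -0.3, -0.1]
finger_gap: 0.0324
finger_force: 35.1
```

>>> {"fn": "step_hand", "kwargs": {"moves": [[0.03, [0, 0, 0.012], 0], [0.03, [0, 0, 0.012], 0], [0.03, [0, 0, 0.008], 0], [0.03, [0, 0, 0], 0], [0.03, [0, 0, 0], 0]]}}

```text
clock: 8.53
position: [0.4984, 0.1343, 0.0636]
orientation: [-179.9, -0.0, 111.3]
force: [-0.5, -0.5, -0.4]
finger_gap: 0.0324
finger_force: 35.1
```

To row units: 0.003 m / 0.5 = 0.006, 0.001 m / 0.5 = 0.002.

>>> {"fn": "step_hand", "kwargs": {"moves": [[0.03, [0, 0, 0.006], 0], [0.03, [0, 0, 0.002], 0], [0.03, [0, 0, 0], 0], [0.03, [0, 0, 0], 0]]}}

```text
clock: 8.87
position: [0.4987, 0.1344, 0.06]
orientation: [-180.0, -0.0, 111.3]
force: [-0.4, 0.2, -0.9]
finger_gap: 0.0328
finger_force: 35.1
```

>>> {"fn": "step_hand", "kwargs": {"moves": [[0.03, [0, 0, 0.002], 0], [0.03, [0, 0, 0], 0], [0.03, [0, 0, 0], 0]]}}

```text
clock: 9.12
position: [0.4988, 0.1344, 0.059]
orientation: [180.0, -0.0, 111.3]
force: [-0.3, 0.2, -0.9]
finger_gap: 0.0321
finger_force: 35.1
```

To row units: 0.001 m / 0.5 = 0.002.

>>> {"fn": "step_hand", "kwargs": {"moves": [[0.03, [0, 0, 0.002], 0], [0.03, [0, 0, 0], 0], [0.03, [0, 0, 0], 0]]}}

```text
clock: 9.37
position: [0.4988, 0.1344, 0.0589]
orientation: [180.0, 0.0, 111.3]
force: [-2.2, -0.1, 6.6]
finger_gap: 0.0324
finger_force: 35.8
```

To row units: 0.001 m / 0.5 = 0.002.

>>> {"fn": "step_hand", "kwargs": {"moves": [[0.03, [0, 0, 0.002], 0], [0.03, [0, 0, 0], 0], [0.036, [0, 0, 0], 0], [0.044, [0, 0, 0], 0], [0.044, [0, 0, 0], 0], [0.044, [0, 0, 0], 0]]}}

```text
clock: 9.87
position: [0.4987, 0.1343, 0.0568]
orientation: [-180.0, -0.0, 111.3]
force: [0.6, 0.2, -0.5]
finger_gap: 0.0439
finger_force: 0.0
```

>>> {"fn": "step_hand", "kwargs": {"moves": [[0.044, [0, 0, -0.02], 0], [0.044, [0, 0, -0.04], 0], [0.044, [0, 0, -0.06], 0], [0.044, [0, 0, -0.08], 0], [0.07, [0, 0, -0.08], 0], [0.07, [0, 0, 0], 0], [0.07, [0, 0, 0], 0]]}}

```text
clock: 10.45
position: [0.5008, 0.1347, 0.2004]
orientation: [179.6, 0.1, 111.3]
force: [0.3, 0.7, -0.1]
finger_gap: 0.0698
finger_force: 0.0
```

Run:
```python
from h import *
im,c=snap('wrist','w5'); s,_=snap('scene','s5'); Rt,p=pose();print(p)
cv2.imwrite('pics/k5.png',np.hstack([im[:,120:560],cv2.resize(s[150:270,290:380],None,fx=4,fy=4,interpolation=cv2.INTER_CUBIC)]))
for q in((.5451,.243,.065),(.5749,.1652,.065),(.4673,.2132,.065),(.4971,.1354,.065)): print(proj(c,q))
```

```text
[0.4981244  0.13421406 0.19691511]
[440.78307219 109.36638977]
[428.04693913 226.45617739]
[317.8401278  108.77572954]
[317.53237488 226.18835483]
```

View pics/k5.png

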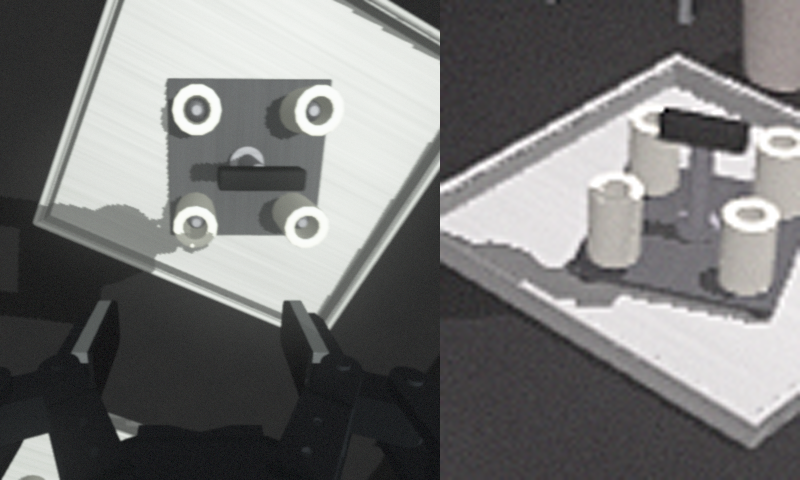

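All four sleeves are on the carrier. The new one's ring top is at (315,227) in wrist pixels, where a seated one should be, and it stands flush on the plate in the scene view. Next, the handle.

Run:
```python
from h import *
s=r.read_state(); print(s['q'].round(1)); Rt,p=pose(); print(p,Rt.T@(np.array([.5228,.1882,.1969])-p))
im=cv2.imread('pics/w5.png'); c=cam('wrist',Rt,p)
m=(im[150:200,330:435].max(2)<48).astype('uint8'); k=max(cv2.findContours(m,0,1)[0],key=cv2.contourArea); q=cv2.minAreaRect(k); print(q)
x,y,w,h=cv2.boundingRect(k); print(x+330,y+150,w,h)
P={}
for n,uv in dict(a=(440,109),b=(427,226),c=(317,109),d=(315,227)).items(): e=ring(im,uv,238,28); P[n]=cast(c,e[0],.065); print(n,e,P[n].round(4))
print(proj(c,(.5211,.1892,.098)))
```

```text
[ 10.4  15.7  97.6  -0.   66.7 -10.9]
[0.4981244  0.13421406 0.19691511] [ 4.13636240e-02  4.25724965e-02 -5.23975078e-06]
((43.0, 18.0), (68.0, 4.0), 0.0)
339 166 69 5
a (array([440.15917587, 109.68293762]), (46.02540588378906, 50.8896369934082)) [0.5399 0.2415 0.065 ]
b (array([427.06505203, 226.73310852]), (38.27532196044922, 43.253231048583984)) [0.5689 0.1648 0.065 ]
c (array([316.50609398, 108.93801117]), (45.71553421020508, 49.33173751831055)) [0.4628 0.2121 0.065 ]
d (array([315.22765732, 225.5513401 ]), (37.44615936279297, 40.3640022277832)) [0.4912 0.1356 0.065 ]
[390.63101422 181.34732834]
```

To row units: 0.0213 m / 0.5 = 0.0426, 0.0207 m / 0.5 = 0.0414, 6.94 degrees / 180 = 0.0386.

>>> {"fn": "step_hand", "kwargs": {"moves": [[0.05, [0.0414, 0.0426, 0], 0], [0.05, [0.0414, 0.0426, 0], 0], [0.05, [0, 0, 0], 0.0386], [0.05, [0, 0, 0], 0.0386], [0.05, [0, 0, 0], 0.0386], [0.05, [0, 0, 0], 0.0386], [0.05, [0, 0, 0], 0.0386], [0.05, [0, 0, 0], 0.0386], [0.05, [0, 0, 0], 0.0386], [0.05, [0, 0, 0], 0.0386], [0.05, [0, 0, 0], 0.0386], [0.05, [0, 0, 0], 0.0386], [0.05, [0, 0, 0], 0.0386], [0.05, [0, 0, 0], 0.0386], [0.05, [0, 0, 0], 0.0386], [0.05, [0, 0, 0], 0], [0.05, [0, 0, 0], 0], [0.05, [0, 0, 0], 0]]}}

```text
clock: 12.05
position: [0.5227, 0.1882, 0.1958]
orientation: [-180.0, 0.2, 21.2]
force: [0.8, 0.1, 0.5]
finger_gap: 0.0499
finger_force: 0.0
```

Run:
```python
from h import *
im,c=snap('wrist','w6'); Rt,p=pose(); print(Rt.T@(np.array([.5228,.1882,.087])-p))
print(proj(c,(.5228,.1882,.098)),cv2.imwrite('pics/w6.png',im))
```

```text
[ 7.59707883e-05 -3.92192863e-05  1.09080726e-01]
[319.47199461 243.07670098] True
```

View pics/w6.png

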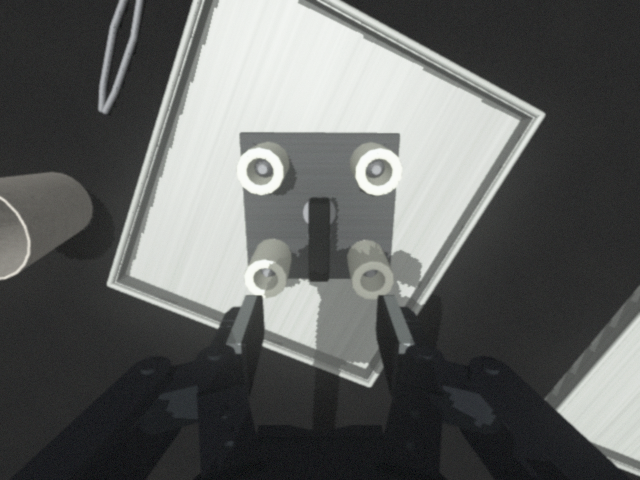

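The handle bar is centred at (319,240), midway between the fingers at columns 245 and 393, and parallel to the pads. All four sleeves are in place.

>>> {"fn": "step_hand", "kwargs": {"moves": [[0.05, [0, 0, 0.06], 0], [0.05, [0, 0, 0.06], 0], [0.05, [0, 0, 0.05], 0], [0.05, [0, 0, 0.03], 0], [0.05, [0, 0, 0.018], 0], [0.05, [0, 0, 0], 0], [0.05, [0, 0, 0], 0]]}}

```text
clock: 12.68
position: [0.5236, 0.1884, 0.088]
orientation: [-180.0, 0.0, 21.1]
force: [0.1, -0.5, -0.1]
finger_gap: 0.05
finger_force: 0.0
```

>>> {"fn": "step_hand", "kwargs": {"moves": [[0.03, [0, 0, 0], 0], [0.02, [0, 0, 0], 0], [0.008, [0, 0, 0], 0], [0.008, [0, 0, 0], 0], [0.008, [0, 0, 0], 0], [0.008, [0, 0, 0], 0], [0.008, [0, 0, 0], 0], [0.008, [0, 0, 0], 0], [0.008, [0, 0, 0], 0]], "clamp_n": 80}}

```text
clock: 13.43
position: [0.5243, 0.189, 0.0895]
orientation: [-180.0, -0.2, 21.0]
force: [-0.4, 1.1, 6.1]
finger_gap: 0.0126
finger_force: 79.0
```

Gripped. Lift 0.10 m gently.

To row units: -0.012 m / 0.5 = -0.024, -0.01 m / 0.5 = -0.02.

>>> {"fn": "step_hand", "kwargs": {"moves": [[0.008, [0, 0, -0.006], 0], [0.008, [0, 0, -0.014], 0], [0.008, [0, 0, -0.02], 0], [0.008, [0, 0, -0.024], 0], [0.008, [0, 0, -0.024], 0], [0.008, [0, 0, -0.024], 0], [0.008, [0, 0, -0.024], 0], [0.008, [0, 0, -0.024], 0], [0.008, [0, 0, -0.02], 0], [0.008, [0, 0, -0.012], 0], [0.008, [0, 0, -0.006], 0], [0.008, [0, 0, -0.004], 0], [0.008, [0, 0, 0], 0], [0.008, [0, 0, 0], 0], [0.008, [0, 0, 0], 0], [0.008, [0, 0, 0], 0], [0.008, [0, 0, 0], 0], [0.008, [0, 0, 0], 0]]}}

```text
clock: 14.93
position: [0.5233, 0.1883, 0.1887]
orientation: [-180.0, 0.0, 21.0]
force: [-0.1, 1.2, -6.6]
finger_gap: 0.0127
finger_force: 78.2
```

Run:
```python
from h import *
im,c=snap('wrist','w7'); s,_=snap('scene','s7'); st=r.read_state(); print(st['position'],st['orientation'],st['force'],st['moment'],st['finger_gap'])
cv2.imwrite('pics/k7.png',np.hstack([im[:,120:560],cv2.resize(s[120:240,290:380],None,fx=4,fy=4,interpolation=cv2.INTER_CUBIC)]))
```

```text
[0.52341328 0.18835405 0.18883551] [-1.79997488e+02  1.67403036e-02  2.10392784e+01] [-0.08496752 -0.8371035  -6.50982485] [-0.02685612 -0.00688557  0.04608197] 0.012619543683031068
```

View pics/k7.png

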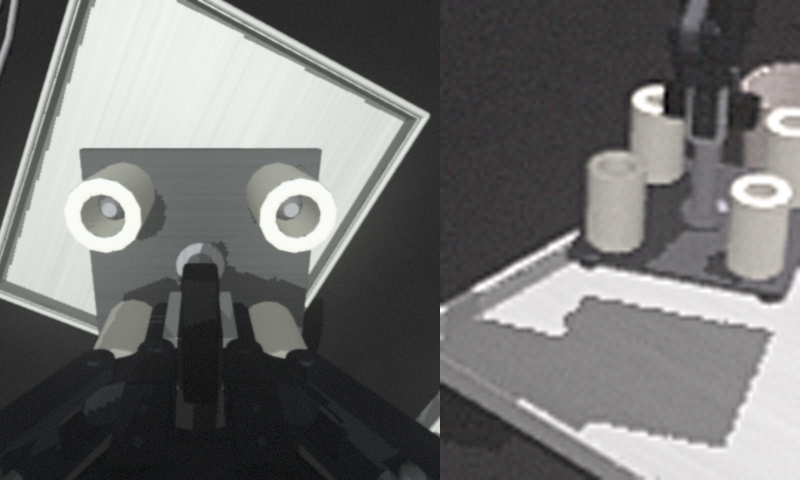

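The carrier hangs over its tray with all four sleeves on. The near ring tops are at (221,213) and (418,214) in wrist pixels. I'll check that it is level from those two, then hand in.

Run:
```python
from h import *
im=cv2.imread('pics/w7.png'); Rt,p=pose(); c=cam('wrist',Rt,p)
Q=[]
for uv in((221,213),(418,214)): e=ring(im,uv,225,42); q=cast(c,e[0],.1645); Q.append(q); print(e[0],(Rt.T@(q-p)).round(4))
print(np.linalg.norm(Q[0]-Q[1])); s=r.read_state(); print(s['position'],abs(s['qd']).max())
```

```text
[218.6685257 210.9641037] [ 0.0422 -0.0425  0.0243]
[418.08579254 215.09907532] [0.0403 0.0419 0.0243]
0.08442472093814223
[0.52341328 0.18835405 0.18883551] 0.16859697989209996
```

The two rings are 84.4 mm apart and about 42 mm out from the handle, so the carrier is level, and the arm is still.

>>> {"fn": "step_hand", "kwargs": {"moves": [[0.008, [0, 0, 0], 0], [0.008, [0, 0, 0], 0], [0.008, [0, 0, 0], 0]]}}

```text
clock: 15.28
position: [0.5235, 0.1884, 0.189]
orientation: [180.0, -0.0, 21.0]
force: [0.5, -0.4, -5.9]
finger_gap: 0.0131
finger_force: 78.2
```

```bash
python3 -c "
from workcell import r
print(r.job_done())"
```

```text
the job is handed in; nothing more can be done
None
```

The white sleeve is pushed fully home on the bare spigot and released, and the job is handed in at 15.3 s with the arm gripping the T-handle and holding the carrier level and still, with all four sleeves on it, about 10 cm above its tray.

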